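Show which vial goes back and where

ROBOT

A 6-joint arm with a two-finger parallel gripper is mounted at the origin on a cart in front of the work surface, level with it; the furniture and walls round the work are solid. World frame = base frame: x ahead of the robot, y to its left, z up, the work surface at z = 0. Lengths are in m, angles in rad, forces in N, time in s.
With the tool pointing down it reaches from about 0.275 to 0.875 m from the base axis. Payload 12.5 kg.
Tool frame: the origin (TCP) lies between the finger pads; the fingertips stand 8 mm ahead of it and the grasp point (between the pads) lies 11 mm behind it; z points along the fingers, y is the direction in which the jaws open and shut (so a half turn about z gives the same grasp; the last joint's range is limited). The gripper opens to 85 mm and grips with 20 to 120 N. Pads are 22 mm wide; open, the fingers measure 114 mm over their backs; the gripper's body (76 mm by 85 mm) begins 54 mm behind the grasp point. The pads swing forward as they close: fully open they stand 13 mm farther back than shut.
Start: joints at [-1.241, 0.351, 1.652, -0, 1.139, -0.085], TCP at [0.222, -0.503, 0.2] pointing down, gripper open.
Joint ranges: [-2.75, 2.75], [-0.79, 2.1], [0.01, 2.65], [-1.57, 4.71], [0.07, 3.14], [-2.87, 2.87]. Speed limits (rad/s): [2.22, 2.22, 2.79, 3.14, 3.14, 3.14].

INTERFACE

Orientations are given as a rotation vector (axis times angle).
In Python, from rig import bot gives the robot as it stands. The module is installed in compiled form; this text tells all that it offers.
- The arm moves only by the tool move_arm, never from a script. Its arguments are lists of equal length, an entry for each row: "offset": the shift along the tool's x, y, z in m, a list of three; "angular": the turn, a rotation vector about the tool's x, y, z in rad, a list of three; "gripper": the finger opening in m, from 0 to 0.0854. In form: {"offset": [[dx, dy, dz], ...], "angular": [[rx, ry, rz], ...], "gripper": [gripper, ...]}. A call has 1 to 10 rows; each row is the pose to reach, as a shift and turn from the pose commanded when the call began, along the tool's axes at that moment; what a row does not reach only later rows make up. A row lasts 1/12 s, in which the tool goes at most 41.7 mm and 7.16 degrees, less where a joint would pass 70% of its speed; a pose out of reach is approached as far as the arm can. A call with a gripper value outside its range is refused whole. The fingers move at their own pace and stop on an object; "grip_force" is the grip in N (left out, the last holds). Time passes only in rows, so rows that repeat a pose let the fingers close. It gives the time, the measured TCP pose, the force and the opening at its end, in the units of the state.
- bot.get_state(): the state, without advancing time (a new reading comes with each control period).
- bot.snapshot(name): name is "scene" or "side" or "wrist"; returns (picture, depth): 420x560x3 uint8, red, green, blue; 420x560 float32, m along the optical axis (not along the pixel's ray), 0 where there is no reading.
- bot.get_calibration(name): a dict with "camera_matrix" (3x3 intrinsics, pixels), "R" (3x3) and "t" (3): a world point X has camera coordinates R X + t. Camera axes: x right, y down, z forward; pixel columns grow to the right and rows downward; lengths in m; the calibration is good to about 2 mm. A picture is of the moment at which its call begins: read the wrist's pose just before it. get_calibration takes no time and is no camera call; for the wrist camera it gives the pose at the moment of the call.
- bot.sign_off(): hands the job in, once; it reports no verdict.
The state is a dict: "clock": time; "joint_pos": joint angles; "joint_vel": joint speeds; "joint_efforts": joint torques, N m; "ee_pos": TCP position; "ee_rot": TCP orientation; "force": force on the tool from outside, world axes, zero at the start; "wrist_torque": the same for the moment, N m; "width": finger opening in m.
Only numpy, scipy, OpenCV 4.12 (cv2) and the standard library are available. Lean on these libraries where they do the work, as an engineer would, in place of code of your own. Each camera call takes 0.05 s, during which the arm holds its last target.

TASK

Show a trainee which vial has to go back in the rack and where: with the fingertips pointing down just above it, a few centimetres at most, point at the cap of the vial left standing by itself on the bench and stay there for about two seconds, then in the same way point at the one empty hole of the white vial rack for about two seconds. Touch, push or lift nothing, do not point at any of the other vials in the rack, and finish with the hand raised some 25 cm above the bench.

Things in the scene. Friction and masses are not known exactly. Their poses are not given: they have to be found in the camera images.
- stray_vial: the vial to point at first: a white sample vial with a black screw cap, 21 mm across, 57 mm tall over the cap (cap 18 mm across), loose, standing upright by itself on the bench near its front edge; origin at the centre of its underside, z up
- empty_place (a point): centre of the mouth of the one empty hole in the rack, 42 mm above the bench; the hole is 24 mm across and 32 mm deep, z up; the vials in the other holes stand out 25 mm above the rack's top
- rack: white plastic vial rack, a fixed block 220 x 52 mm, 42 mm high, with one row of four holes 55 mm apart at x = -82.5, -27.5, 27.5 and 82.5 mm along its own x; origin at the centre of its underside, z up; three holes hold vials, one is empty
- racked_vial_a: one of the three vials in the rack: white sample vial with a black screw cap, 21 mm across, 57 mm tall over the cap, loose in its hole, its cap's top 67 mm above the bench; origin at the centre of its underside, z up
- racked_vial_b: one of the three vials in the rack: white sample vial with a black screw cap, 21 mm across, 57 mm tall over the cap, loose in its hole, its cap's top 67 mm above the bench; origin at the centre of its underside, z up
- racked_vial_c: one of the three vials in the rack: white sample vial with a black screw cap, 21 mm across, 57 mm tall over the cap, loose in its hole, its cap's top 67 mm above the bench; origin at the centre of its underside, z up
- evaporator: fixed rotary evaporator, 770 mm tall, an obstacle: a base plate 40 mm high reaches 150 mm to the front (-x) and from 86 mm right (-y) to 150 mm left of the origin; all higher parts (stand, motor head, glass flask reaching 255 mm right, glass condenser reaching 230 mm left) lie no more than 30 mm in front of the origin; origin at the centre of its underside, z up
- water_bath: fixed heating bath beside the evaporator, an obstacle, 262 mm tall, 367 mm wide along y, its front 120 mm (with a low knob 150 mm) in front (-x) of its origin; between the right and left part of the bench the hand passes freely only in front of the bath and the evaporator, drawn back towards the robot; origin at the centre of its underside, z up
- dropper_bottle: amber dropper bottle with a black pointed top, 33 mm across, 102 mm tall, loose on the bench near its front edge, a bystander; origin at the centre of its underside, z up
- small_beaker: clear glass beaker, 50 mm across, 59 mm tall, loose on the bench near its front edge, a bystander; origin at the centre of its underside, z up
There are look-alikes about, which are no part of the job. Leave any green or turquoise look-alike of the racked_vial_b alone.

How it is judged:
On the way, in this order (a step that is already met when the one before it is completed fails the run):
1. point at the stray vial: the grasp point within 22 mm of its axis and 15 to 90 mm above its cap, for 1.5 s (horizontal distance between the grasp point and stray_vial below 0.022 m and z of the grasp point in the frame of stray_vial between 0.072 and 0.147 m), for 1.5 s.
2. point at the rack's empty hole: the grasp point within 22 mm of its axis and 15 to 90 mm above its mouth, for 1.5 s (horizontal distance between the grasp point and empty_place below 0.022 m and z of the grasp point in the frame of empty_place between 0.015 and 0.09 m), for 1.5 s.
At the end, for the whole second after the job is handed in: Both were pointed at in that order, every vial, the dropper bottle and the beaker stand upright within 6 mm of where they stood, and the grasp point is more than 18 cm above the bench (height (world z) of the grasp point above 0.18 m and distance of each of stray_vial, dropper_bottle, small_beaker, racked_vial_a, racked_vial_b, racked_vial_c from where it was at the start of the episode below 0.006 m and angle between each of stray_vial, dropper_bottle, small_beaker, racked_vial_a, racked_vial_b, racked_vial_c's own z axis and vertical below 0.15 rad); the robot touches nothing.
It fails at once if the robot touches anything (contact force between any of the fingers, the arm and anything else above 0.5 N).
It fails at once if a vial, the dropper bottle or the beaker is moved by more than 8 mm (distance of any of stray_vial, dropper_bottle, small_beaker, racked_vial_a, racked_vial_b, racked_vial_c from where it was at the start of the episode above 0.008 m).
It fails at once if one of the other vials in the rack is pointed at: the grasp point within 12 mm of its axis and less than 45 mm above its cap ((horizontal distance between the grasp point and racked_vial_a below 0.012 m and z of the grasp point in the frame of racked_vial_a below 0.102 m) or (horizontal distance between the grasp point and racked_vial_b below 0.012 m and z of the grasp point in the frame of racked_vial_b below 0.102 m) or (horizontal distance between the grasp point and racked_vial_c below 0.012 m and z of the grasp point in the frame of racked_vial_c below 0.102 m)).
It also fails if it takes over 58 s, if anything falls off the work surface, if the arm or the gripper's body presses on something with over 40 N, if the wrist force passes 120 N, or if a joint passes its speed limit or range.

## Working session

There is one attempt and no reset: what is moved stays moved. The work goes in short steps, Python scripts to look and compute and a tool call to move; the robot and the scene stay as the last step left them, time stands still between calls to the robot, and variables do not carry over. Pictures are saved under pics/ and viewed, and the job is handed in when it is done.

Besides the shell and the picture viewer there is one more tool, called after ">>>" as name(argument=value, ...), one argument or row to a line, values as JSON. move_arm: Moves the arm, as the interface text tells. Its arguments: {"type":"object","properties":{"offset":{"type":"array"},"angular":{"type":"array"},"gripper":{"type":"array"},"grip_force":{"type":"number"}},"required":["offset","angular","gripper"]}

```bash
mkdir -p pics; python3 - <<'E'
from rig import bot
import cv2,numpy as np
for n in ["scene","side"]:
    p,d=bot.snapshot(n); cv2.imwrite(f"pics/{n}0.png",p[:,:,::-1]); np.savez(f"pics/{n}0.npz",p=p,d=d)
    c=bot.get_calibration(n); print(n,c["camera_matrix"].round(1).tolist(),(-c["R"].T@c["t"]).round(3),c["R"].round(2).tolist())
s=bot.get_state();print(s["clock"],s["ee_pos"],s["ee_rot"],s["width"])
E
```

```text
scene [[475.8, 0.0, 288.8], [0.0, 475.8, 211.0], [0.0, 0.0, 1.0]] [-0.338 -0.251  0.953] [[0.34, -0.94, 0.01], [-0.66, -0.24, -0.71], [0.67, 0.24, -0.7]]
side [[413.3, 0.0, 279.8], [0.0, 413.3, 207.7], [0.0, 0.0, 1.0]] [-0.032  0.849  0.555] [[-0.82, -0.58, 0.02], [-0.27, 0.35, -0.89], [0.51, -0.74, -0.45]]
0.1 [ 0.22156888 -0.5030392   0.1994026 ] [-3.07324069e+00 -6.46667557e-01  2.05737544e-04] 0.08552274410528588
```

View pics/scene0.png

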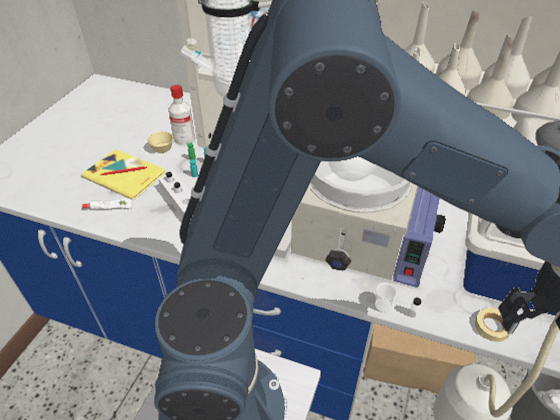

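View pics/side0.png

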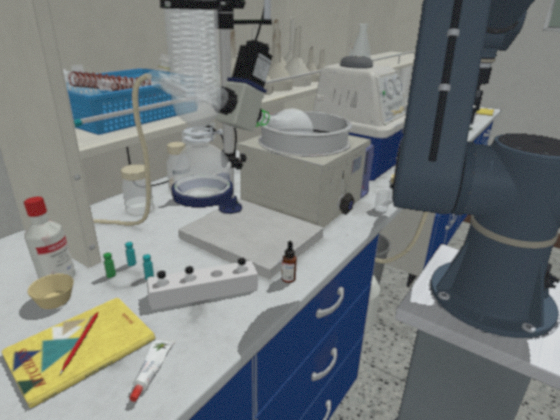

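The scene view shows a black-capped vial at (417,300) beside the beaker (385,293). In the side view the rack is at (200,285) with caps near (162,275), (189,270) and (241,263), and the green and turquoise look-alikes stand behind it. I'll zoom in on these and measure.

```bash
cat > h.py <<'E'
import numpy as np,cv2
from rig import bot
def ray(c,u,v,z):
    K,R,t=[np.array(c[k]) for k in("camera_matrix","R","t")]
    o=-R.T@t; d=R.T@np.linalg.inv(K)@np.array([u,v,1.]); return o+d*(z-o[2])/d[2]
def proj(c,X):
    q=np.array(c["camera_matrix"])@(np.array(c["R"])@np.array(X)+np.array(c["t"])); return q[:2]/q[2]
def pts(c,d):
    K,R,t=[np.array(c[k]) for k in("camera_matrix","R","t")]
    v,u=np.indices(d.shape); P=np.stack([(u-K[0,2])/K[0,0]*d,(v-K[1,2])/K[1,1]*d,d],-1); return (P-t)@R
E
python3 - <<'E'
from h import *
a=np.load("pics/scene0.npz")["p"][:,:,::-1]; b=np.load("pics/side0.npz")["p"][:,:,::-1]
A=cv2.resize(a[260:340,350:470],None,fx=6,fy=6,interpolation=cv2.INTER_CUBIC)[:, :480*2]
B=cv2.resize(b[230:320,90:310],None,fx=3.5,fy=3.5,interpolation=cv2.INTER_CUBIC)
cv2.imwrite("pics/cs.png",A);cv2.imwrite("pics/cb.png",B)
A=cv2.resize(a[140:240,60:220],None,fx=4.5,fy=4.5,interpolation=cv2.INTER_CUBIC);cv2.imwrite("pics/cr.png",A)
# blob centroids of dark caps
for n,img,(x0,y0,x1,y1),z in [("scene",a,(405,290,430,312),.05),("scene",a,(155,165,200,200),.06),("side",b,(150,250,260,290),.06)]:
    c=bot.get_calibration(n); m=(img[y0:y1,x0:x1].max(2)<70).astype(np.uint8)
    k,_,st,ce=cv2.connectedComponentsWithStats(m)
    for i in range(1,k):
        if st[i,4]>8: 
            u,v=ce[i]+[x0,y0]; print(n,st[i].tolist(),u.round(1),v.round(1),ray(c,u,v,z).round(4))
E
```

```text
scene [9, 8, 7, 7, 41] 416.9 301.1 [ 0.3563 -0.3204  0.05  ]
scene [12, 7, 5, 5, 21] 168.8 174.1 [0.5474 0.4274 0.06  ]
scene [39, 10, 6, 18, 61] 197.4 185.6 [0.5308 0.3264 0.06  ]
scene [20, 18, 5, 5, 21] 176.9 184.8 [0.5139 0.3824 0.06  ]
scene [35, 32, 9, 3, 15] 193.3 198.5 [0.4791 0.3121 0.06  ]
side [88, 9, 7, 6, 32] 241.0 261.1 [0.45   0.2893 0.06  ]
side [36, 17, 7, 6, 30] 188.8 269.7 [0.5145 0.3779 0.06  ]
side [8, 22, 7, 6, 36] 160.9 274.4 [0.547  0.4227 0.06  ]
```

View pics/cs.png

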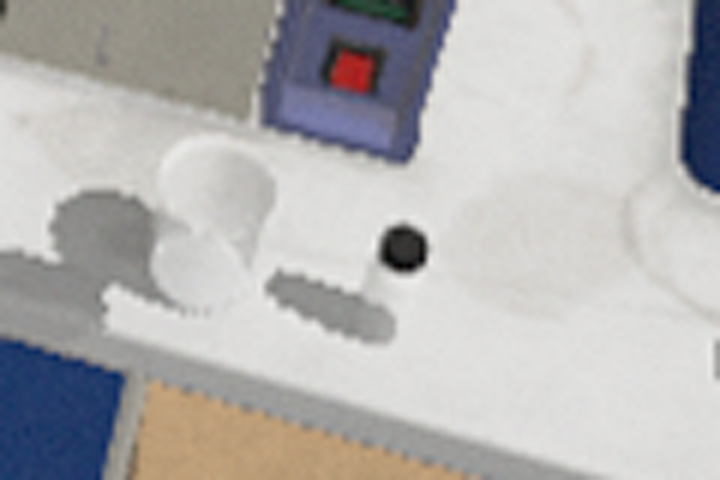

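View pics/cb.png

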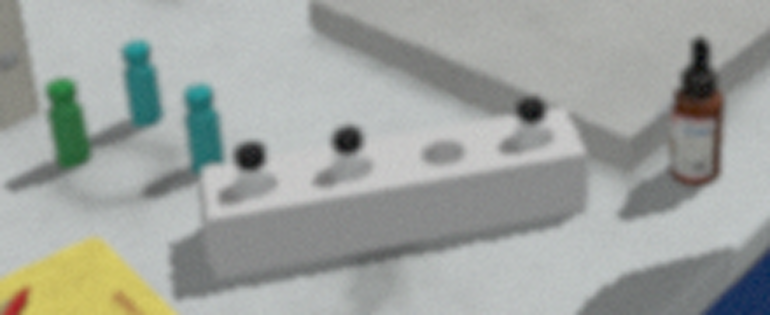

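View pics/cr.png

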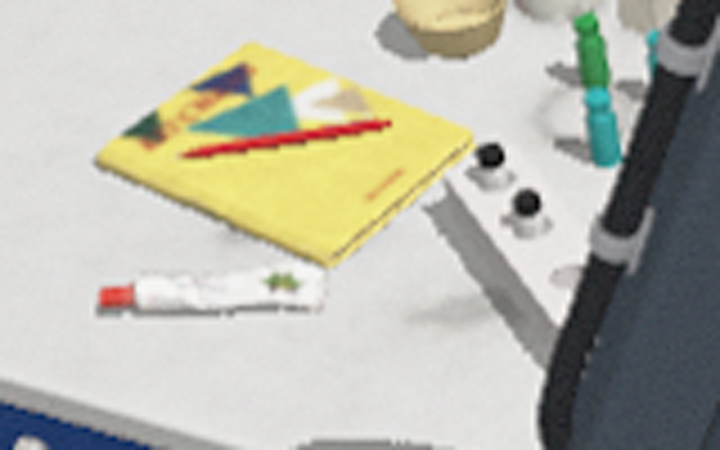

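Candidates by pixel:
- Lone black-capped vial on the bench: scene (417,301). This is the stray.
- Rack caps, not to be pointed at: side (161,274), (189,270), (241,261).
- Green and turquoise look-alikes, to be left alone: side (110,263), (130,252), (148,265).
- Dropper bottle's black top: side (290,248).
- Empty hole: the dark ellipse at side (217,273), the third position counting from the left.

The close crop of the stray confirms a white vial with a black cap. Next I'll measure the hole and the obstacle fronts.

```bash
python3 - <<'E'
from h import *
S=np.load("pics/side0.npz"); A=np.load("pics/scene0.npz")
c=bot.get_calibration("side"); b=S["p"]
g=b[262:285,205:229].max(2); m=(g<175).astype(np.uint8); print(np.percentile(g,[5,50,95]))
k,_,st,ce=cv2.connectedComponentsWithStats(m)
for i in range(1,k):
    if st[i,4]>15: print(st[i].tolist(),ce[i]+[205,262],ray(c,*(ce[i]+[205,262]),.042))
print("manual",ray(c,216.6,273.4,.042))
a=np.array([.547,.425]);bb=np.array([.5142,.379]);d=np.array([.45,.2893]); print("mid",(bb+d)/2)
g=np.full((24,30),-1.); 
for n,D in(("scene",A["d"]),("side",S["d"])):
    P=pts(bot.get_calibration(n),D).reshape(-1,3)[D.ravel()>0]
    q=P[(P[:,0]>.2)&(P[:,0]<.8)&(abs(P[:,1])<.6)&(P[:,2]<.8)]
    # per-y-band front x of things above 20mm
    for y in np.arange(-.5,.5,.05):
        s=q[(q[:,1]>=y)&(q[:,1]<y+.05)]
        print(n,round(y,2),[ (round(float(np.percentile(t[:,0],1)),3),len(t)) if len(t)>15 else None for t in (s[(s[:,2]>lo)&(s[:,2]<hi)] for lo,hi in((.02,.06),(.06,.15),(.15,.3)))])
# beaker check
E
```

```text
[137. 192. 200.]
[5, 8, 13, 7, 72] [216.22222222 273.125     ] [0.47988924 0.33481409 0.042     ]
[0, 17, 24, 6, 100] [218.57 282.22] [0.45451683 0.3550259  0.042     ]
manual [0.47858742 0.33505845 0.042     ]
mid [0.4821  0.33415]
scene -0.5 [(0.351, 257), (0.441, 571), (0.422, 694)]
scene -0.45 [(0.452, 179), (0.442, 502), (0.203, 943)]
scene -0.4 [None, None, (0.426, 323)]
scene -0.35 [(0.342, 230), (0.428, 371), (0.428, 369)]
scene -0.3 [(0.332, 402), (0.424, 528), (0.419, 1166)]
scene -0.25 [(0.331, 430), (0.425, 556), (0.418, 1397)]
scene -0.2 [(0.422, 218), (0.424, 544), (0.418, 1446)]
scene -0.15 [(0.394, 166), (0.395, 712), (0.418, 1575)]
scene -0.1 [(0.396, 177), (0.4, 532), (0.418, 1334)]
scene -0.05 [(0.425, 191), (0.424, 496), (0.418, 855)]
scene -0.0 [(0.402, 296), (0.424, 94), None]
scene 0.05 [None, None, None]
scene 0.1 [None, None, None]
scene 0.15 [None, None, None]
scene 0.2 [None, None, None]
scene 0.25 [None, None, None]
scene 0.3 [(0.437, 122), None, None]
scene 0.35 [(0.46, 372), (0.501, 29), (0.765, 67)]
scene 0.4 [(0.494, 440), (0.536, 349), (0.76, 600)]
sc
[... 365 characters left out ...]
e, (0.426, 197), (0.42, 256)]
side -0.15 [(0.396, 98), (0.397, 309), (0.419, 432)]
side -0.1 [(0.399, 162), (0.401, 290), (0.421, 1071)]
side -0.05 [(0.427, 117), (0.425, 294), (0.421, 1866)]
side -0.0 [(0.406, 1348), (0.43, 2441), (0.422, 2132)]
side 0.05 [(0.406, 939), (0.642, 112), (0.218, 457)]
side 0.1 [(0.405, 1161), None, (0.201, 453)]
side 0.15 [(0.418, 1141), None, (0.555, 400)]
side 0.2 [(0.364, 2010), (0.366, 188), (0.548, 1551)]
side 0.25 [(0.411, 439), (0.441, 280), (0.555, 2646)]
side 0.3 [(0.425, 671), None, (0.769, 322)]
side 0.35 [(0.462, 958), (0.504, 50), (0.769, 359)]
side 0.4 [(0.499, 1102), (0.539, 540), (0.764, 1086)]
side 0.45 [(0.533, 325), (0.76, 488), (0.766, 628)]
```

```bash
python3 - <<'E'
from h import *
p,d=bot.snapshot("wrist"); cv2.imwrite("pics/w0.png",p[:,:,::-1])
c=bot.get_calibration("wrist"); print((-c["R"].T@c["t"]).round(3),proj(c,[.3563,-.3204,.05]),c["R"].round(2).tolist())
from scipy.spatial.transform import Rotation as Ro
print(Ro.from_rotvec(bot.get_state()["ee_rot"]).as_matrix().round(3))
E
```

```text
[ 0.29  -0.473  0.374] [138.44136796 -55.78417334] [[0.4, -0.92, 0.0], [-0.88, -0.39, 0.29], [-0.26, -0.12, -0.96]]
[[ 0.915  0.403 -0.   ]
 [ 0.403 -0.915  0.001]
 [ 0.    -0.001 -1.   ]]
```

View pics/w0.png

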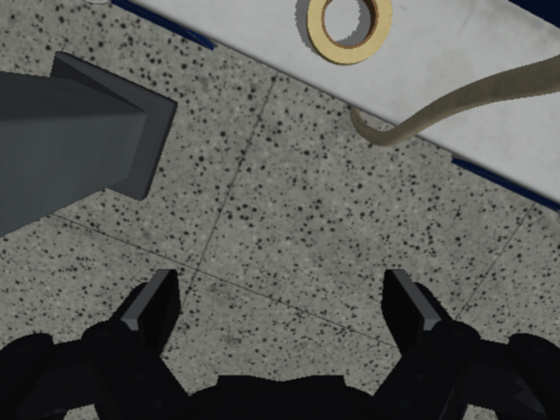

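The wrist view shows only floor and bench edge, with the tape ring at (345,25) and the hose at (450,100), so it doesn't help yet. Its camera sticks out about 75 mm along tool +x. I'll turn the tool so it faces away from the bath. Next I'll check how close the condenser is to the space above the hole.

```bash
python3 - <<'E'
from h import *
for n in("side","scene"):
    D=np.load(f"pics/{n}0.npz")["d"]
    P=pts(bot.get_calibration(n),D).reshape(-1,3)[D.ravel()>0]
    for y in np.arange(.1,.5,.05):
        s=P[(P[:,1]>=y)&(P[:,1]<y+.05)&(P[:,0]>.4)]
        print(n,round(y,2),[(round(float(np.percentile(t[:,0],1)),3),len(t)) if len(t)>15 else None for t in(s[(s[:,2]>l)&(s[:,2]<l+.1)] for l in np.arange(.1,.8,.1))])
D=np.load("pics/scene0.npz")["d"]
P=pts(bot.get_calibration("scene"),D).reshape(-1,3)
s=P[(P[:,0]>.405)&(P[:,0]<.45)&(P[:,1]>-.42)&(P[:,1]<-.2)&(P[:,2]>.03)]
for y in np.arange(-.42,-.2,.02):
    t=s[(s[:,1]>=y)&(s[:,1]<y+.02)]; print(round(y,2),len(t),t[:,2].max().round(3) if len(t) else None,t[:,0].min().round(3) if len(t) else None)
E
```

```text
side 0.1 [(0.597, 310), (0.575, 316), (0.577, 1416), (1.056, 644), (0.614, 548), None, None]
side 0.15 [(0.554, 403), (0.559, 525), (0.576, 957), (0.577, 719), (0.57, 400), None, None]
side 0.2 [(0.547, 852), (0.552, 1334), (0.567, 1331), (0.566, 1714), (0.562, 997), None, None]
side 0.25 [(0.553, 1263), (0.56, 1811), (0.575, 2338), (0.573, 2104), (0.569, 1290), None, None]
side 0.3 [None, (0.77, 675), (0.595, 1015), (0.585, 610), None, None, None]
side 0.35 [None, (0.769, 525), (0.77, 743), (0.588, 75), None, None, None]
side 0.4 [(0.765, 573), (0.764, 787), (0.765, 847), (0.765, 940), (0.765, 511), None, None]
side 0.45 [(0.766, 2620), (0.768, 2654), (0.767, 2585), (0.767, 2380), (0.766, 1002), None, None]
scene 0.1 [None, None, None, None, (0.631, 35), None, None]
scene 0.15 [None, None, None, (0.573, 251), (0.569, 744), None, None]
scene 0.2 [None, None, (0.563, 235), (0.563, 848), (0.56, 767), None, None]
scene 0.25 [None, None, (0.57, 201), (0.569, 308), (0.564, 186), None, None]
scene 0.3 [None, None, (0.591, 87), (0.583, 348), None, None, None]
scene 0.35 [None, (0.765, 67), (0.764, 38), None, None, None, None]
scene 0.4 [(0.762, 708), (0.76, 468), (0.762, 560), (0.762, 607), None, None, None]
scene 0.45 [(0.762, 174), (0.76, 61), (0.761, 45), (0.761, 58), None, None, None]
-0.42 223 0.226 0.42
-0.4 113 0.206 0.424
-0.38 0 None None
-0.36 0 None None
-0.34 0 None None
-0.32 364 0.175 0.426
-0.3 384 0.173 0.428
-0.28 379 0.185 0.419
-0.26 479 0.206 0.417
-0.24 508 0.206 0.417
-0.22 506 0.207 0.416
```

Nothing tall stands within about 65 mm of the hole axis. I'll move to a waypoint at about (0.31, -0.38, 0.25), close the fingers, and start turning the camera towards the robot.

>>> move_arm(
  offset=[
    [0.01,-0.006,-0.01],
    [0.026,-0.015,-0.02],
    [0.042,-0.025,-0.03],
    [0.058,-0.034,-0.04],
    [0.074,-0.044,-0.05],
    [0.09,-0.053,-0.05],
    [0.106,-0.063,-0.05],
    [0.12,-0.071,-0.05],
    [0.13,-0.077,-0.05],
    [0.13,-0.077,-0.05],
  ],
  angular=[
    [0,0,-0.12],
    [0,0,-0.24],
    [0,0,-0.36],
    [0,0,-0.48],
    [0,0,-0.6],
    [0,0,-0.72],
    [0,0,-0.84],
    [0,0,-0.96],
    [0,0,-1.08],
    [0,0,-1.2],
  ],
  gripper=[0,0,0,0,0,0,0,0,0,0],
)

```text
clock: 0.98
ee_pos: [0.3105, -0.3789, 0.2498]
ee_rot: [-2.163, -2.277, -0.001]
force: [0.5, -0.4, 0.6]
width: -0.0
```

>>> move_arm(
  offset=[
    [0,0,0],
    [0,0,0],
    [0,0,0],
    [0,0,0],
    [0,0,0],
    [0,0,0],
    [0,0,0],
    [0,0,0],
    [0,0,0],
    [0,0,0],
  ],
  angular=[
    [0,0,-0.12],
    [0,0,-0.24],
    [0,0,-0.36],
    [0,0,-0.48],
    [0,0,-0.6],
    [0,0,-0.72],
    [0,0,-0.84],
    [0,0,-0.96],
    [0,0,-1.08],
    [0,0,-1.2],
  ],
  gripper=[0,0,0,0,0,0,0,0,0,0],
)

```text
clock: 1.82
ee_pos: [0.3095, -0.3804, 0.2497]
ee_rot: [-0.502, -3.101, -0.001]
force: [-0.1, -0.4, 0.0]
width: -0.0
```

>>> move_arm(
  offset=[
    [0,0,0],
    [0,0,0],
    [0,0,0],
    [0,0,0],
    [0,0,0],
  ],
  angular=[
    [0,0,-0.11],
    [0,0,-0.22],
    [0,0,-0.327],
    [0,0,-0.327],
    [0,0,-0.327],
  ],
  gripper=[0,0,0,0,0],
)

```text
clock: 2.23
ee_pos: [0.3096, -0.3804, 0.2497]
ee_rot: [-0.005, -3.141, -0.0]
force: [-0.5, -0.4, -0.5]
width: 0.0002
```

```bash
python3 - <<'E'
from h import *
from scipy.spatial.transform import Rotation as Ro
s=bot.get_state(); print(s["clock"],s["ee_pos"].round(4),Ro.from_rotvec(s["ee_rot"]).as_matrix().round(3).tolist(),np.round(s["joint_pos"],3))
c=bot.get_calibration("wrist");p,d=bot.snapshot("wrist"); cv2.imwrite("pics/w1.png",p[:,:,::-1])
print((-c["R"].T@c["t"]).round(3),proj(c,[.3563,-.3204,.057]))
p,_=bot.snapshot("scene");cv2.imwrite("pics/s1.png",p[:,:,::-1])
g=(p[285:320,400:440].max(2)<70).astype(np.uint8)
E
```

```text
2.2333 [ 0.3096 -0.3804  0.2497] [[-1.0, 0.003, -0.0], [0.003, 1.0, 0.0], [0.0, 0.0, -1.0]] [-0.983  0.191  1.737  0.     1.214 -2.55 ]
[ 0.236 -0.38   0.424] [334.0465343  216.66186724]
```

View pics/w1.png

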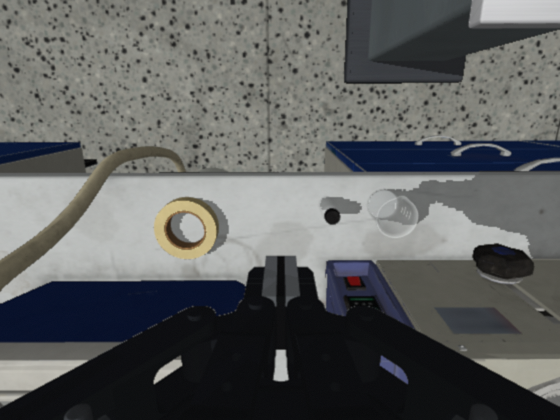

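View pics/s1.png

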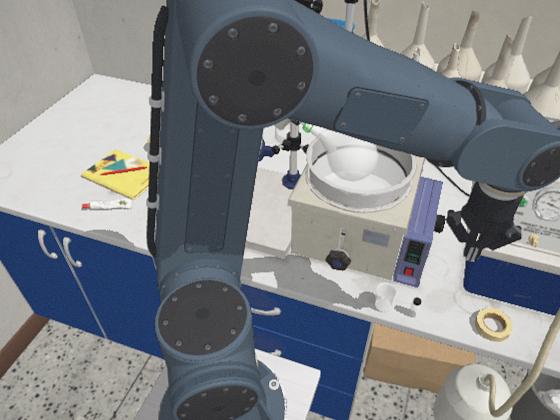

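The wrist view shows the stray cap at (332,216), against (334,217) predicted, so the position holds to about 2 mm. The beaker is beside it at (392,213) and the tape ring is at (187,230). In the scene view the hand is clear of the bath. I'll move over the vial and then lower.

>>> move_arm(
  offset=[
    [-0.005,0.008,0],
    [-0.013,0.02,0],
    [-0.021,0.032,0],
    [-0.029,0.044,0],
    [-0.037,0.055,0.01],
    [-0.04,0.06,0.03],
    [-0.04,0.06,0.05],
    [-0.04,0.06,0.07],
    [-0.04,0.06,0.09],
    [-0.04,0.06,0.1],
  ],
  angular=[
    [0,0,0],
    [0,0,0],
    [0,0,0],
    [0,0,0],
    [0,0,0],
    [0,0,0],
    [0,0,0],
    [0,0,0],
    [0,0,0],
    [0,0,0],
  ],
  gripper=[0,0,0,0,0,0,0,0,0,0],
)

```text
clock: 3.17
ee_pos: [0.3492, -0.3192, 0.148]
ee_rot: [-0.001, -3.14, -0.003]
force: [0.5, 0.1, -0.8]
width: 0.0001
```

```bash
python3 - <<'E'
from h import *
s=bot.get_state(); print(s["clock"],s["ee_pos"].round(4),s["ee_rot"].round(3))
c=bot.get_calibration("wrist");p,d=bot.snapshot("wrist"); cv2.imwrite("pics/w2.png",p[:,:,::-1])
print(proj(c,[.3563,-.3204,.057]),proj(c,s["ee_pos"]+[0,0,-.008]))
p,_=bot.snapshot("scene");cv2.imwrite("pics/s2.png",cv2.resize(p[180:340,340:560,::-1],None,fx=3,fy=3))
E
```

```text
3.1667 [ 0.3492 -0.3192  0.148 ] [-1.00e-03 -3.14e+00 -3.00e-03]
[278.41072366 209.51326977] [279.87869821 239.85491721]
```

View pics/w2.png

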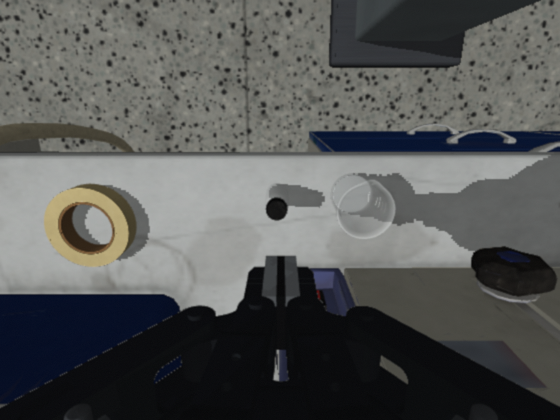

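View pics/s2.png

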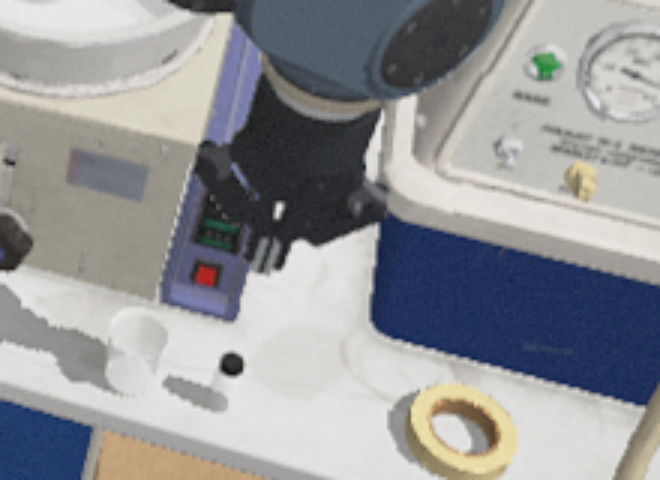

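The wrist view has the cap at (277,209), against (278,210) predicted. The finger front appears at about row 256, while the tip was predicted at row 240, so I'll check the tip in depth.

```bash
python3 - <<'E'
from h import *
s=bot.get_state()
c=bot.get_calibration("wrist");p,d=bot.snapshot("wrist")
P=pts(c,d)
for v in range(244,300,4): print(v,d[v,280].round(3),(P[v,272]).round(3),P[v,290].round(3))
print(P[205:213,274:281].reshape(-1,3).mean(0), s["ee_pos"])
E
```

```text
244 0.347 [ 0.41  -0.328  0.001] [ 0.41  -0.309  0.   ]
248 0.349 [ 0.414 -0.328  0.002] [ 0.414 -0.309  0.   ]
252 0.35 [ 0.419 -0.328  0.001] [ 0.418 -0.309  0.001]
256 0.15 [ 0.339 -0.323  0.186] [ 0.339 -0.315  0.185]
260 0.147 [ 0.339 -0.323  0.189] [ 0.339 -0.315  0.189]
264 0.142 [ 0.339 -0.323  0.193] [ 0.338 -0.315  0.195]
268 0.139 [ 0.339 -0.323  0.196] [ 0.339 -0.315  0.196]
272 0.136 [ 0.338 -0.323  0.201] [ 0.339 -0.315  0.2  ]
276 0.132 [ 0.339 -0.323  0.203] [ 0.339 -0.316  0.204]
280 0.13 [ 0.339 -0.322  0.207] [ 0.339 -0.316  0.206]
284 0.126 [ 0.339 -0.322  0.21 ] [ 0.339 -0.316  0.209]
288 0.124 [ 0.339 -0.322  0.213] [ 0.339 -0.316  0.212]
292 0.121 [ 0.339 -0.322  0.216] [ 0.339 -0.316  0.216]
296 0.119 [ 0.339 -0.322  0.218] [ 0.338 -0.316  0.219]
[ 0.35397425 -0.3217442   0.06258443] [ 0.34922055 -0.31951368  0.14873573]
```

```bash
python3 - <<'E'
from h import *
s=bot.get_state(); e=s["ee_pos"]
c=bot.get_calibration("scene");p,d=bot.snapshot("scene")
for dz in(-.008,0,.011,.037): print(dz,proj(c,e+[0,0,dz]).round(1))
P=pts(c,d)
for v in range(258,276,2): print(v,[(P[v,u].round(3).tolist(),int(p[v,u].max())) for u in(425,428,431)])
I=cv2.resize(p[200:300,380:480,::-1],None,fx=6,fy=6,interpolation=cv2.INTER_CUBIC)
for dz in(-.008,.011,.037):
    u,v=proj(c,e+[0,0,dz]); cv2.circle(I,(int((u-380)*6+3),int((v-200)*6+3)),4,(0,0,255),1)
cv2.imwrite("pics/t.png",I)
E
```

```text
-0.008 [424.8 278.4]
0 [425.5 276.1]
0.011 [426.6 272.9]
0.037 [429.3 265. ]
258 [([0.342, -0.307, 0.213], 44), ([0.336, -0.312, 0.222], 97), ([0.341, -0.318, 0.218], 44)]
260 [([0.341, -0.308, 0.208], 40), ([0.338, -0.314, 0.214], 134), ([0.338, -0.319, 0.216], 72)]
262 [([0.341, -0.309, 0.203], 40), ([0.334, -0.314, 0.212], 137), ([0.338, -0.32, 0.21], 120)]
264 [([0.341, -0.311, 0.197], 66), ([0.337, -0.316, 0.203], 109), ([0.338, -0.322, 0.205], 141)]
266 [([0.337, -0.312, 0.195], 124), ([0.337, -0.317, 0.198], 71), ([0.339, -0.323, 0.197], 146)]
268 [([0.338, -0.313, 0.188], 137), ([0.337, -0.318, 0.192], 43), ([0.337, -0.324, 0.194], 131)]
270 [([0.5, -0.329, -0.003], 222), ([0.336, -0.32, 0.186], 163), ([0.504, -0.344, -0.002], 222)]
272 [([0.49, -0.33, 0.001], 225), ([0.493, -0.337, 0.0], 228), ([0.5, -0.345, -0.005], 228)]
274 [([0.485, -0.331, -0.001], 223), ([0.486, -0.338, 0.001], 224), ([0.491, -0.345, -0.001], 228)]
```

View pics/t.png

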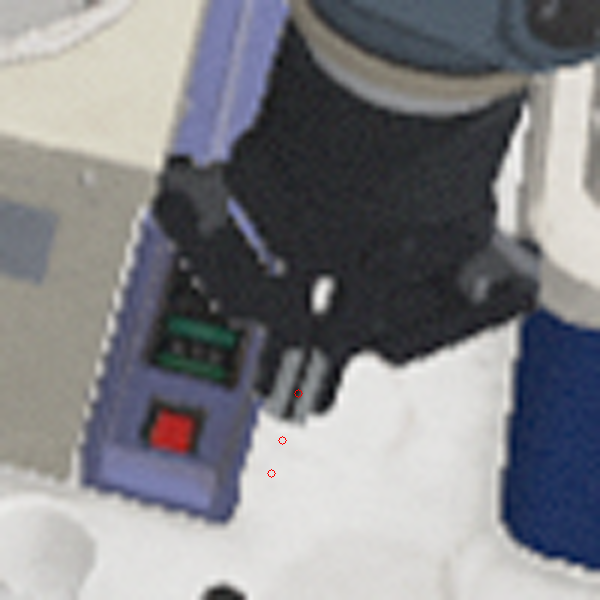

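Both cameras put the real fingertips at z≈0.185. By the reported TCP of 0.148 and the stated 8 mm tip offset, they should be at 0.140, so there is a height disagreement of about 45 mm. I'll check whether it was already there at the start, before choosing heights.

```bash
python3 - <<'E'
from h import *
A=np.load("pics/scene0.npz"); c=bot.get_calibration("scene"); P=pts(c,A["d"]); e=np.array([.2216,-.503,.1994])
m=(np.linalg.norm(P[:,:,:2]-e[:2],axis=2)<.075)&(P[:,:,2]>.05)&(P[:,:,2]<.5)&(A["d"]>0)
z=P[m]; z=z[z[:,2].argsort()]; print(len(z),z[:8].round(3).tolist(), "min z",np.percentile(z[:,2],[.5,2,5]).round(3))
print(proj(c,e),proj(c,e-[0,0,.008]))
I=cv2.resize(A["p"][250:350,470:560,::-1],None,fx=6,fy=6)
for dz in(-.008,.037):
    u,v=proj(c,e+[0,0,dz]); cv2.circle(I,(int((u-470)*6),int((v-250)*6)),4,(0,0,255),1)
cv2.imwrite("pics/t0.png",I)
# now: lowest gripper points & height profile in wrist surroundings
p,d=bot.snapshot("side"); s=bot.get_state(); e=s["ee_pos"]; c=bot.get_calibration("side"); P=pts(c,d)
m=(np.linalg.norm(P[:,:,:2]-e[:2],axis=2)<.08)&(P[:,:,2]>.1)&(P[:,:,2]<.6)&(d>0)
print("side",m.sum(),P[m][P[m][:,2].argsort()][:5].round(3).tolist(),proj(c,e))
E
```

```text
2224 [[0.245, -0.537, 0.243], [0.233, -0.543, 0.244], [0.243, -0.537, 0.244], [0.23, -0.543, 0.244], [0.238, -0.54, 0.244], [0.234, -0.541, 0.244], [0.236, -0.541, 0.244], [0.237, -0.541, 0.245]] min z [0.246 0.252 0.26 ]
[524.97348445 340.92675095] [523.38623139 343.2674244 ]
side 460 [[0.429, -0.311, 0.126], [0.428, -0.314, 0.135], [0.429, -0.314, 0.138], [0.43, -0.315, 0.141], [0.361, -0.28, 0.243]] [398.00250434 155.76181938]
```

View pics/t0.png

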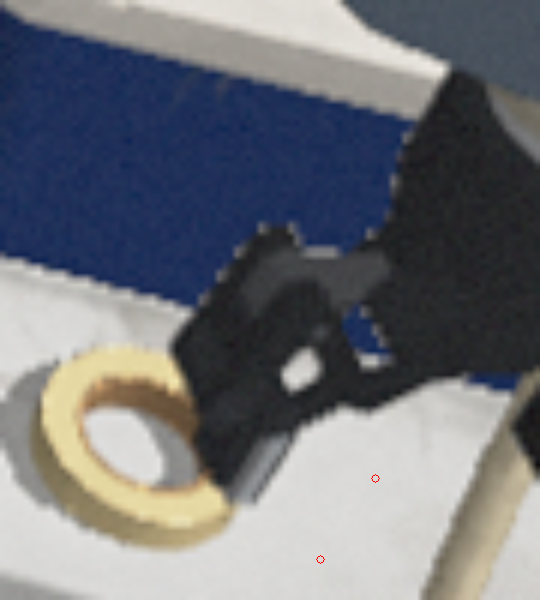

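The offset was the same at the start: the visible tips sat about 44 mm above the reported TCP when open, and 37 mm now they are shut. Lateral position agrees. So the real grasp point is about 45–52 mm higher than the reported pose implies. I'll pick heights that satisfy the windows under either reading:
- **Stray vial:** reported TCP z≈0.073 puts the grasp point at 0.084 as stated, or 0.129–0.136 as seen, against a window of 0.072–0.147.
- **Hole:** reported TCP z≈0.058 puts it at 0.069 as stated, or 0.114–0.121 as seen, against a window of 0.057–0.132.

>>> move_arm(
  offset=[
    [0,0,0.01],
    [-0.002,0,0.022],
    [-0.003,0,0.034],
    [-0.003,0,0.046],
    [-0.003,0,0.056],
    [-0.003,0,0.064],
    [-0.003,0,0.07],
    [-0.003,0,0.075],
    [-0.003,0,0.075],
    [-0.003,0,0.075],
  ],
  angular=[
    [0,0,0],
    [0,0,0],
    [0,0,0],
    [0,0,0],
    [0,0,0],
    [0,0,0],
    [0,0,0],
    [0,0,0],
    [0,0,0],
    [0,0,0],
  ],
  gripper=[0,0,0,0,0,0,0,0,0,0],
)

```text
clock: 4.25
ee_pos: [0.3527, -0.3206, 0.075]
ee_rot: [-0.0, 3.142, -0.0]
force: [-0.6, 0.1, -0.2]
width: -0.0003
```

```bash
python3 - <<'E'
from h import *
s=bot.get_state(); e=s["ee_pos"]; print(s["clock"],e.round(4),s["force"].round(1))
c=bot.get_calibration("scene");p,d=bot.snapshot("scene");P=pts(c,d)
m=(np.linalg.norm(P[:,:,:2]-e[:2],axis=2)<.03)&(P[:,:,2]>.08)&(P[:,:,2]<.2)
z=P[m]; z=z[z[:,2].argsort()]; print(z[:5].round(3).tolist())
cv2.imwrite("pics/s3.png",cv2.resize(p[220:340,360:520,::-1],None,fx=4,fy=4))
E
```

```text
4.25 [ 0.3527 -0.3206  0.075 ] [-0.6  0.1 -0.2]
[[0.34, -0.312, 0.109], [0.34, -0.32, 0.109], [0.339, -0.318, 0.11], [0.34, -0.316, 0.11], [0.34, -0.322, 0.11]]
```

View pics/s3.png

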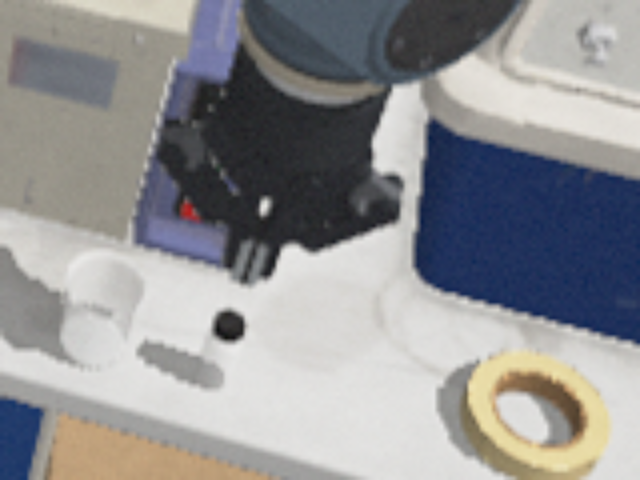

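The picture shows the fingertips hovering over the black cap (crop 228,325), clear of the bath and beaker, at measured z≈0.109. I'll hold for about 2 s.

>>> move_arm(
  offset=[
    [0,0,0.001],
    [0,0,0.001],
    [0,0,0.001],
    [0,0,0.001],
    [0,0,0.001],
    [0,0,0.001],
    [0,0,0.001],
    [0,0,0.001],
    [0,0,0.001],
    [0,0,0.001],
  ],
  angular=[
    [0,0,0],
    [0,0,0],
    [0,0,0],
    [0,0,0],
    [0,0,0],
    [0,0,0],
    [0,0,0],
    [0,0,0],
    [0,0,0],
    [0,0,0],
  ],
  gripper=[0,0,0,0,0,0,0,0,0,0],
)

```text
clock: 5.13
ee_pos: [0.3526, -0.3205, 0.0739]
ee_rot: [0.0, -3.142, -0.0]
force: [-0.2, 0.3, 0.3]
width: -0.0001
```

>>> move_arm(
  offset=[
    [0,0,0],
    [0,0,0],
    [0,0,0],
    [0,0,0],
    [0,0,0],
    [0,0,0],
    [0,0,0],
    [0,0,0],
    [0,0,0],
    [0,0,0],
  ],
  angular=[
    [0,0,0],
    [0,0,0],
    [0,0,0],
    [0,0,0],
    [0,0,0],
    [0,0,0],
    [0,0,0],
    [0,0,0],
    [0,0,0],
    [0,0,0],
  ],
  gripper=[0,0,0,0,0,0,0,0,0,0],
)

```text
clock: 5.97
ee_pos: [0.3526, -0.3205, 0.0739]
ee_rot: [0.0, -3.142, 0.0]
force: [-0.2, 0.0, -0.7]
width: 0.0002
```

>>> move_arm(
  offset=[
    [0,0,0],
    [0,0,0],
    [0,0,0],
    [0,0,0],
    [0,0,0],
    [0,0,0],
    [0,0,0],
    [0,0,0],
  ],
  angular=[
    [0,0,0],
    [0,0,0],
    [0,0,0],
    [0,0,0],
    [0,0,0],
    [0,0,0],
    [0,0,0],
    [0,0,0],
  ],
  gripper=[0,0,0,0,0,0,0,0],
)

```text
clock: 6.63
ee_pos: [0.3526, -0.3205, 0.0739]
ee_rot: [-0.0, 3.142, -0.0]
force: [-0.6, -1.0, -0.2]
width: 0.0002
```

Held for about 2.4 s. Now I'll go straight up and draw back.

>>> move_arm(
  offset=[
    [0,0,-0.01],
    [0,0,-0.03],
    [0.002,0,-0.055],
    [0.006,0,-0.08],
    [0.011,0,-0.105],
    [0.017,0,-0.13],
    [0.023,0,-0.15],
    [0.029,0,-0.166],
    [0.034,0,-0.176],
    [0.038,0,-0.176],
  ],
  angular=[
    [0,0,0],
    [0,0,0],
    [0,0,0],
    [0,0,0],
    [0,0,0],
    [0,0,0],
    [0,0,0],
    [0,0,0],
    [0,0,0],
    [0,0,0],
  ],
  gripper=[0,0,0,0,0,0,0,0,0,0],
)

```text
clock: 7.47
ee_pos: [0.3147, -0.3211, 0.2521]
ee_rot: [-0.0, 3.139, -0.004]
force: [0.2, -0.0, -0.5]
width: -0.0002
```

>>> move_arm(
  offset=[
    [0,0.01,0],
    [0,0.03,0],
    [0,0.055,0],
    [0,0.085,0],
    [0,0.115,0],
    [0,0.145,0],
    [0,0.175,0],
    [0,0.205,0],
    [0,0.235,0],
    [0,0.265,0],
  ],
  angular=[
    [0,0,0],
    [0,0,0],
    [0,0,0],
    [0,0,0],
    [0,0,0],
    [0,0,0],
    [0,0,0],
    [0,0,0],
    [0,0,0],
    [0,0,0],
  ],
  gripper=[0,0,0,0,0,0,0,0,0,0],
)

```text
clock: 8.3
ee_pos: [0.3134, -0.0535, 0.2488]
ee_rot: [-0.0, -3.14, -0.001]
force: [0.9, 0.3, -0.7]
width: 0.0001
```

>>> move_arm(
  offset=[
    [0,0.03,0],
    [0,0.06,0],
    [0,0.09,0],
    [0,0.12,0],
    [0,0.15,0],
    [0,0.18,0],
    [0,0.21,0],
    [0,0.24,0],
    [0,0.265,0],
    [0,0.285,0],
  ],
  angular=[
    [0,0,0],
    [0,0,0],
    [0,0,0],
    [0,0,0],
    [0,0,0],
    [0,0,0],
    [0,0,0],
    [0,0,0],
    [0,0,0],
    [0,0,0],
  ],
  gripper=[0,0,0,0,0,0,0,0,0,0],
)

```text
clock: 9.13
ee_pos: [0.313, 0.2313, 0.2486]
ee_rot: [0.002, -3.14, 0.001]
force: [0.1, -0.2, -0.4]
width: 0.0001
```

```bash
python3 - <<'E'
from h import *
s=bot.get_state(); print(s["clock"],s["ee_pos"].round(4),s["ee_rot"].round(3),np.round(s["joint_pos"],2),s["force"].round(1))
c=bot.get_calibration("wrist");p,d=bot.snapshot("wrist"); cv2.imwrite("pics/w4.png",p[:,:,::-1])
for X in([.481,.3345,.042],[.547,.425,.067],[.5142,.379,.067],[.45,.2893,.067]): print(proj(c,X).round(1))
p,_=bot.snapshot("side"); cv2.imwrite("pics/d4.png",p[:,:,::-1])
E
```

```text
9.1333 [0.313  0.2313 0.2486] [ 2.00e-03 -3.14e+00  1.00e-03] [ 0.52 -0.01  1.96  0.    1.19 -1.06] [ 0.1 -0.2 -0.4]
[362.3 305.5]
[436.  363.3]
[401.7 340.9]
[330.2 294. ]
```

View pics/w4.png

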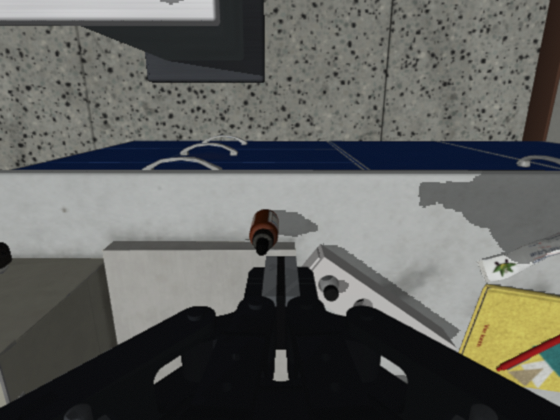

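View pics/d4.png

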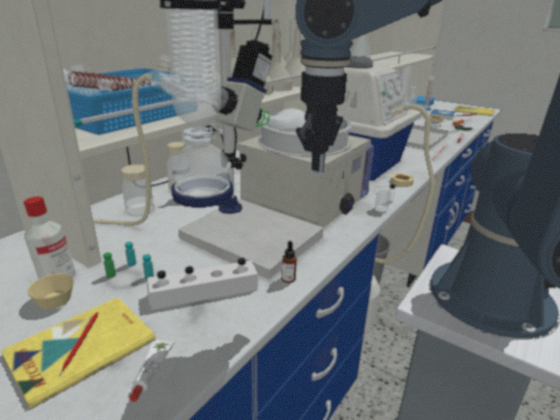

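The wrist view shows the nearest racked cap at (331,294), against (330,294) predicted, and the empty hole's rim at (363,304), against (362,306). The dropper bottle is at (263,232). I'll move over the hole at height, left first and then forward.

>>> move_arm(
  offset=[
    [0,0.02,0],
    [0,0.045,0],
    [-0.005,0.07,0],
    [-0.025,0.09,0],
    [-0.05,0.103,0],
    [-0.08,0.103,0],
    [-0.11,0.103,0],
    [-0.135,0.103,0],
    [-0.155,0.103,0],
    [-0.168,0.103,0],
  ],
  angular=[
    [0,0,0],
    [0,0,0],
    [0,0,0],
    [0,0,0],
    [0,0,0],
    [0,0,0],
    [0,0,0],
    [0,0,0],
    [0,0,0],
    [0,0,0],
  ],
  gripper=[0,0,0,0,0,0,0,0,0,0],
)

```text
clock: 10.07
ee_pos: [0.4835, 0.3315, 0.2484]
ee_rot: [-0.001, -3.14, 0.002]
force: [-0.2, 0.4, 0.2]
width: 0.0004
```

```bash
python3 - <<'E'
from h import *
s=bot.get_state(); e=s["ee_pos"];print(s["clock"],e.round(4),s["ee_rot"].round(3),s["force"].round(1))
c=bot.get_calibration("wrist");p,d=bot.snapshot("wrist"); cv2.imwrite("pics/w5.png",p[:,:,::-1])
for X in([.481,.3345,.042],[.547,.425,.067],[.5142,.379,.067],[.45,.2893,.067]): print(proj(c,X).round(1))
m=(p[200:330,200:420].max(2)<60).astype(np.uint8)
p,d=bot.snapshot("side"); cv2.imwrite("pics/d5.png",p[:,:,::-1])
E
```

```text
10.0667 [0.4835 0.3315 0.2484] [-1.00e-03 -3.14e+00  2.00e-03] [-0.2  0.4  0.2]
[283.2 171.3]
[365.5 234.7]
[324.8 206.2]
[239.1 145.8]
```

View pics/w5.png

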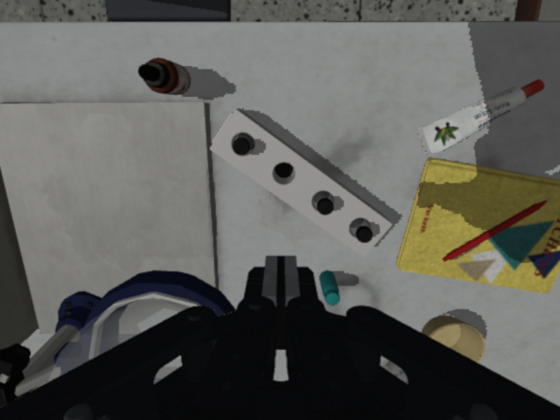

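View pics/d5.png

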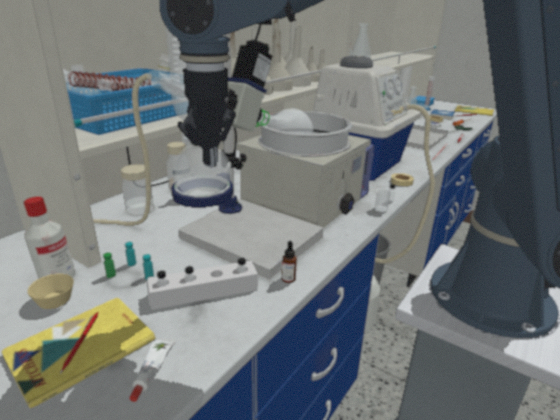

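The wrist view shows caps at (242,145), (325,205) and (365,232), and the open hole at (284,171), against (283,171) predicted. The side view shows the hand well in front of the condenser. I'll lower most of the way and then check.

>>> move_arm(
  offset=[
    [0.001,0,0.01],
    [0.002,0.001,0.025],
    [0.003,0.001,0.04],
    [0.003,0.001,0.055],
    [0.003,0.001,0.07],
    [0.003,0.001,0.082],
    [0.003,0.001,0.09],
    [0.003,0.001,0.095],
    [0.003,0.001,0.095],
    [0.003,0.001,0.095],
  ],
  angular=[
    [0,0,0],
    [0,0,0],
    [0,0,0],
    [0,0,0],
    [0,0,0],
    [0,0,0],
    [0,0,0],
    [0,0,0],
    [0,0,0],
    [0,0,0],
  ],
  gripper=[0,0,0,0,0,0,0,0,0,0],
)

```text
clock: 11.0
ee_pos: [0.4795, 0.3337, 0.1552]
ee_rot: [-0.0, 3.141, 0.0]
force: [-0.6, 0.2, 0.5]
width: -0.0002
```

```bash
python3 - <<'E'
from h import *
s=bot.get_state(); e=s["ee_pos"];print(s["clock"],e.round(4),s["ee_rot"].round(3),s["force"].round(1))
c=bot.get_calibration("side");p,d=bot.snapshot("side"); P=pts(c,d)
m=(np.linalg.norm(P[:,:,:2]-e[:2],axis=2)<.025)&(P[:,:,2]>.08)&(P[:,:,2]<.3)
z=P[m]; z=z[z[:,2].argsort()]; print(z[:5].round(3).tolist())
cv2.imwrite("pics/d6.png",cv2.resize(p[120:320,90:330,::-1],None,fx=3,fy=3))
E
```

```text
11.0 [0.4795 0.3337 0.1552] [-0.     3.141  0.   ] [-0.6  0.2  0.5]
[[0.486, 0.339, 0.186], [0.479, 0.339, 0.186], [0.484, 0.339, 0.187], [0.488, 0.339, 0.187], [0.469, 0.326, 0.188]]
```

View pics/d6.png

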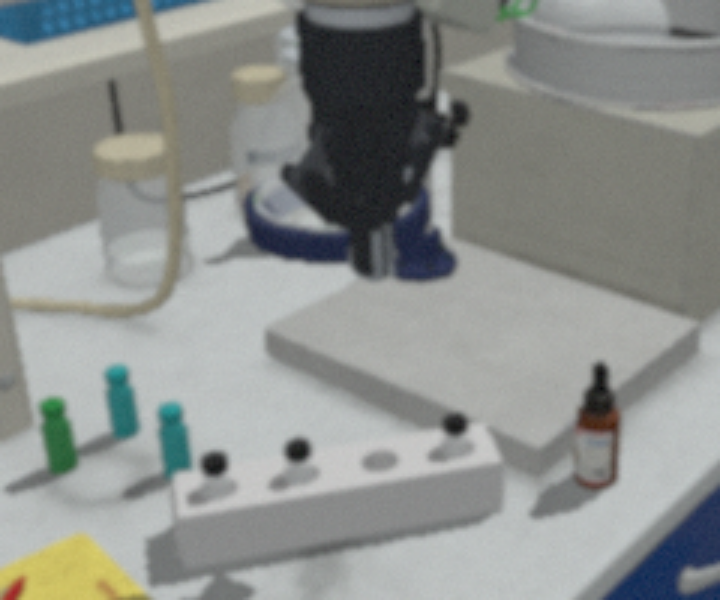

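The side view shows the fingertips directly above the empty hole (crop 380,460), tips at z≈0.187, nothing nearby. I'll lower to the pointing height.

>>> move_arm(
  offset=[
    [0,0,0.01],
    [0,0,0.024],
    [0,0,0.038],
    [0,0,0.052],
    [0,0,0.066],
    [0,0,0.078],
    [0,0,0.086],
    [0,0,0.092],
    [0,0,0.096],
    [0,0,0.096],
  ],
  angular=[
    [0,0,0],
    [0,0,0],
    [0,0,0],
    [0,0,0],
    [0,0,0],
    [0,0,0],
    [0,0,0],
    [0,0,0],
    [0,0,0],
    [0,0,0],
  ],
  gripper=[0,0,0,0,0,0,0,0,0,0],
)

```text
clock: 11.88
ee_pos: [0.4793, 0.3334, 0.0584]
ee_rot: [0.0, -3.141, 0.0]
force: [0.9, -0.0, 0.5]
width: -0.0001
```

```bash
python3 - <<'E'
from h import *
s=bot.get_state(); e=s["ee_pos"];print(s["clock"],e.round(4),s["force"].round(1))
c=bot.get_calibration("side");p,d=bot.snapshot("side"); P=pts(c,d)
m=(np.linalg.norm(P[:,:,:2]-e[:2],axis=2)<.025)&(P[:,:,2]>.07)&(P[:,:,2]<.3)
z=P[m]; z=z[z[:,2].argsort()]; print(z[:5].round(3).tolist())
cv2.imwrite("pics/d7.png",cv2.resize(p[120:320,90:330,::-1],None,fx=3,fy=3))
E
```

```text
11.8833 [0.4793 0.3334 0.0584] [ 0.9 -0.   0.5]
[[0.479, 0.339, 0.09], [0.485, 0.339, 0.09], [0.476, 0.337, 0.09], [0.472, 0.338, 0.09], [0.477, 0.339, 0.09]]
```

View pics/d7.png

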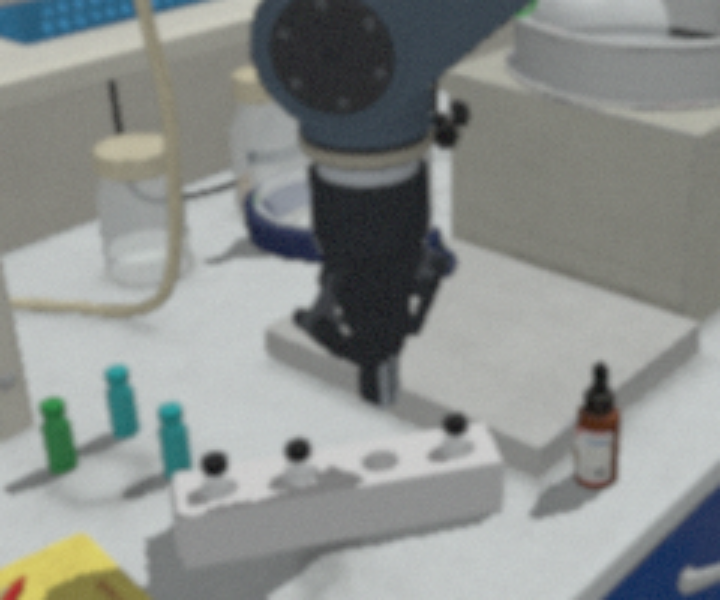

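The fingertips hover over the empty hole (crop 380,460) between the caps at (298,450) and (455,424), at measured z≈0.09. I'll hold for about 2 s.

>>> move_arm(
  offset=[
    [0,0,0],
    [0,0,0],
    [0,0,0],
    [0,0,0],
    [0,0,0],
    [0,0,0],
    [0,0,0],
    [0,0,0],
    [0,0,0],
    [0,0,0],
  ],
  angular=[
    [0,0,0],
    [0,0,0],
    [0,0,0],
    [0,0,0],
    [0,0,0],
    [0,0,0],
    [0,0,0],
    [0,0,0],
    [0,0,0],
    [0,0,0],
  ],
  gripper=[0,0,0,0,0,0,0,0,0,0],
)

```text
clock: 12.77
ee_pos: [0.4795, 0.3336, 0.0589]
ee_rot: [-0.0, 3.142, 0.0]
force: [0.3, -0.2, -0.1]
width: 0.0
```

>>> move_arm(
  offset=[
    [0,0,0],
    [0,0,0],
    [0,0,0],
    [0,0,0],
    [0,0,0],
    [0,0,0],
    [0,0,0],
    [0,0,0],
    [0,0,0],
    [0,0,0],
  ],
  angular=[
    [0,0,0],
    [0,0,0],
    [0,0,0],
    [0,0,0],
    [0,0,0],
    [0,0,0],
    [0,0,0],
    [0,0,0],
    [0,0,0],
    [0,0,0],
  ],
  gripper=[0,0,0,0,0,0,0,0,0,0],
)

```text
clock: 13.6
ee_pos: [0.4794, 0.3336, 0.0589]
ee_rot: [0.0, -3.142, 0.0]
force: [0.2, 1.3, 0.5]
width: 0.0
```

>>> move_arm(
  offset=[
    [0,0,0],
    [0,0,0],
    [0,0,0],
    [0,0,0],
    [0,0,0],
    [0,0,0],
  ],
  angular=[
    [0,0,0],
    [0,0,0],
    [0,0,0],
    [0,0,0],
    [0,0,0],
    [0,0,0],
  ],
  gripper=[0,0,0,0,0,0],
)

```text
clock: 14.1
ee_pos: [0.4795, 0.3335, 0.0589]
ee_rot: [0.0, -3.142, 0.0]
force: [-0.3, 0.3, -0.9]
width: 0.0001
```

>>> move_arm(
  offset=[
    [0,0,-0.01],
    [0,0,-0.028],
    [0,0,-0.05],
    [0,0,-0.075],
    [0,0,-0.1],
    [0,0,-0.125],
    [0,0,-0.15],
    [0,0,-0.17],
    [0,0,-0.185],
    [0,0,-0.19],
  ],
  angular=[
    [0,0,0],
    [0,0,0],
    [0,0,0],
    [0,0,0],
    [0,0,0],
    [0,0,0],
    [0,0,0],
    [0,0,0],
    [0,0,0],
    [0,0,0],
  ],
  gripper=[0,0,0,0,0,0,0,0,0,0],
)

```text
clock: 14.93
ee_pos: [0.4801, 0.334, 0.2523]
ee_rot: [-0.001, 3.138, 0.003]
force: [0.1, -0.3, 0.0]
width: 0.0005
```

>>> move_arm(
  offset=[
    [0,0,0],
    [0,0,0],
    [0,0,0],
    [0,0,0],
    [0,0,0],
    [0,0,0],
  ],
  angular=[
    [0,0,0],
    [0,0,0],
    [0,0,0],
    [0,0,0],
    [0,0,0],
    [0,0,0],
  ],
  gripper=[0,0,0,0,0,0],
)

```text
clock: 15.43
ee_pos: [0.4793, 0.3335, 0.2483]
ee_rot: [0.0, -3.141, 0.001]
force: [-0.2, 0.3, -0.4]
width: 0.0002
```

```bash
python3 - <<'E'
from h import *
s=bot.get_state(); print(s["clock"],s["ee_pos"].round(4),s["force"].round(1),np.abs(s["joint_vel"]).max().round(4))
c=bot.get_calibration("scene");a,_=bot.snapshot("scene");b,_=bot.snapshot("side")
cv2.imwrite("pics/f.png",np.hstack([cv2.resize(a[:,:,::-1],(400,300)),cv2.resize(b[:,:,::-1],(400,300))]))
for n,img,(x0,y0,x1,y1),z in [("scene",a,(405,290,430,312),.05),("side",b,(150,250,260,290),.06)]:
    c=bot.get_calibration(n); m=(img[y0:y1,x0:x1].max(2)<70).astype(np.uint8)
    k,_,st,ce=cv2.connectedComponentsWithStats(m)
    for i in range(1,k):
        if st[i,4]>8: print(n,(ce[i]+[x0,y0]).round(1),ray(c,*(ce[i]+[x0,y0]),z).round(4))
E
```

```text
15.4333 [0.4793 0.3335 0.2483] [-0.2  0.3 -0.4] 0.0038
scene [417.  301.1] [ 0.3564 -0.3205  0.05  ]
side [241.1 261. ] [0.4502 0.2888 0.06  ]
side [188.9 269.7] [0.5144 0.3777 0.06  ]
side [160.9 274.3] [0.547  0.4225 0.06  ]
```

View pics/f.png

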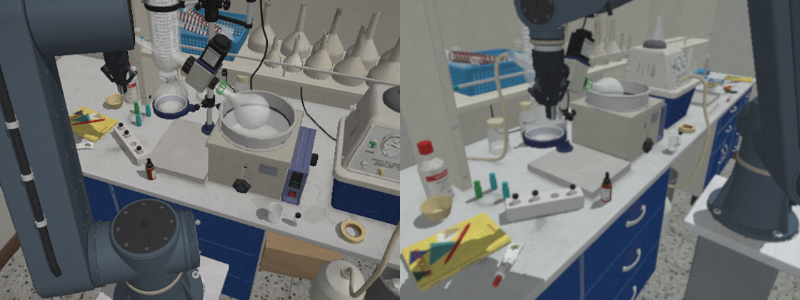

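The hand is raised. All four caps measure within about 0.5 mm of their starting positions, and the bottle and beaker look unmoved in both views.

```bash
python3 -c "
from rig import bot
print(bot.sign_off())"
```

```text
the job is handed in; nothing more can be done
None
```

I pointed first at the stray vial's cap, at about (0.356, -0.320), for about 2.4 s. I then pointed at the rack's one empty hole, at about (0.481, 0.334), for about 2.2 s. The fingers were shut and pointing down both times. I finished with the hand raised, reported TCP z 0.248, and handed in at about 15.5 s; no verdict was given.

**Last checks:** all four caps were within about 0.5 mm of where they started. The dropper bottle and beaker looked unmoved, though I did not measure them. The force readings stayed at noise level (1.3 N at most on any axis) and I saw no contact.

**One check disagreed:** the cameras put the real fingertips 32–44 mm behind the reported TCP, not 8 mm ahead of it as stated. I chose both pointing heights so that the grasp point was in its window by either reading. As a result, the visible tips hovered about 5 cm above the cap and about 5 cm above the hole's mouth.

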